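# Sort returned power modules by feel: loose core or sound

## Robot

A 6-joint arm with a two-finger parallel gripper is mounted at the origin on the work surface. World frame = base frame: x ahead of the robot, y to its left, z up, the work surface at z = 0. Lengths are in m, angles in degrees, forces in N, time in s.
With the tool pointing down it reaches from about 0.35 to 0.875 m from the base axis. Payload 4.2 kg.
Tool frame: the origin (TCP) lies on the front face of the gripper's body, between the roots of the fingers; the fingertips stand 70 mm ahead of it and the grasp point (between the pads) lies 51 mm ahead of it; z points along the fingers, y is the line along which they close (so a half turn about z gives the same grasp; the last joint's range is limited). The gripper opens to 87 mm and grips with 3 to 60 N. Pads are 19 mm wide; open, the fingers measure 117 mm over their backs; the gripper's body (75 mm by 190 mm) begins 51 mm behind the grasp point.
Start: joints at [89.817, 22.042, 0.453, 0, -68.411, -14.817], TCP at [0.162, 0.604, 0.292] pointing down, gripper open.
Joint ranges: [-179.83, 179.83], [-69.29, 118.12], [-61.27, 80.66], [-181.25, 117.63], [-171.15, -9.14], [-177.46, 177.46]. Speed limits (degrees/s): [159.86, 159.86, 180, 180, 180, 180].

## Interface

Orientations are given as a 3x3 rotation matrix whose columns are the frame's x, y, z axes.
In Python, from station import r gives the robot as it stands.
- The arm moves only by the shell command python3 -m pendant 'ROWS' [OPENING]. ROWS is JSON, a list of rows, each a list of 2 entries, a list of its own where there are three numbers: the shift along the tool's x, y, z in mm, then the turn, a rotation vector about the tool's x, y, z in rad. A call has 1 to 10 rows; each row is the pose to reach, as a shift and turn from the pose commanded when the call began, along the tool's axes at that moment; what a row does not reach only later rows make up. A row lasts 1/10 s, in which the tool goes at most 50 mm and 8.59 degrees, less where a joint would pass 70% of its speed; a pose out of reach is approached as far as the arm can. A call with a gripper value outside its range is refused whole. OPENING is the opening, from 0 (shut) to 1 (fully open), set as the call begins (- or left out, the last holds). The fingers move at their own pace and stop on an object; the grip force is fixed at half the most. Time passes only in rows, so rows that repeat a pose let the fingers close. It gives the time, the measured TCP pose, the force, the opening and the grip force at its end, in the units of the state.
- r.sense(): the state, without advancing time (a new reading comes with each control period).
- r.capture(name): name is "scene" or "top" or "wrist"; returns a dict with "frame" (384x512x3 uint8, red, green, blue), "vertical_fov" (degrees; the focal length in pixels is half the picture's height over the tangent of half this angle, whatever the lens; pixels are square), "cx", "cy" (the principal point, pixels), "distortion" ([k1, k2, p1, p2, k3] as OpenCV has them; the pictures are not rectified), "rvec" (rotation vector, rad) and "tvec" (3), from world to camera coordinates, as OpenCV has them. Camera axes: x right, y down, z forward; pixel columns grow to the right and rows downward; lengths in m; the calibration is good to about 2 mm. A picture is of the moment at which its call begins. There is no depth.
- r.finish_job(): hands the job in; it is judged then, once.
The state is a dict: "time_s": time; "joints": joint angles; "joint_velocities": joint speeds; "effort": joint torques, N m; "tcp_pos": TCP position; "ee_rot": TCP orientation; "wrist_force": force on the tool from outside, world axes, zero at the start; "moment": the same for the moment, N m; "gripper_width": opening from 0.0 (shut) to 1.0 (fully open); "gripper_force": force on a finger pad.
Only numpy, scipy, OpenCV 4.12 (cv2) and the standard library are available. Lean on these libraries where they do the work, as an engineer would, in place of code of your own. Each camera call takes 0.05 s, during which the arm holds its last target. There are 200 camera calls.

## Task

The two sealed modules lying in the bays of the staging tray came back for repair, and either, both or neither may have a core that has come loose inside, which cannot be seen but can be felt shifting when a module is tipped end for end. Lay each one with a loose core flat on the floor of the grey tote and each sound one flat on the padding of the black equipment case, without dropping it. Leave the modules in the carton and the other things on the bench where they are.

Things in the scene. Friction and masses are not known exactly. Their poses are not given: they have to be found in the camera images.
- tray: Staging tray, fixed: a flat steel plate 170 x 200 x 10 mm with two bays side by side across its y axis, 94 mm apart, parted by ribs 6 mm high. Origin at its underside's centre, x along the bays, z up. One sealed module lies in each bay: all alike outside, closed aluminium boxes 120 mm long, 46 mm wide, 42 mm high, smooth flat long sides, shallow fins on top, black end caps, 0.44 to 0.63 kg.
- bay0 (a point): Middle of the tray's left bay (+y side), on its floor, 10 mm above the bench; axes as the tray's. At the start a module lies centred here, length along x, underside on this point. A module holds a heavy core, about half its weight. In a sound one it is fixed, not always in the middle; in a faulty one it is loose. (More such modules lie in a carton far off at the left end: not part of the job.)
- bay1 (a point): The same for the right bay (-y side). A loose core slides along the module's length, 35 mm either way of the middle, once the module is tipped end for end by more than about 15 degrees (at 30 degrees it runs through in half a second); levelled, it stays where it slid to. End to end it shifts the module's balance by 0.14 to 0.22 N m. One, both or neither of the two may be faulty.
- tote_in (a point): Centre of the inner floor of the tote for faulty modules: fixed open grey plastic box 190 x 210 mm (x by y of this point), walls 5 mm, rim 53 mm above the inner floor and flared to 206 x 230 mm. Inner floor 180 x 200 mm, 5 mm above the bench. z up. Takes two modules side by side, length along x. Tote and case may swap sides.
- case_in (a point): Centre of the padded inner floor of the case for sound modules: fixed lower half of a black carrying case, 190 x 210 mm (x by y of this point), walls 5 mm, rim 32 mm above the padding, carrying handle and two latches on its near (-x) side. Inner floor 180 x 200 mm, 10 mm above the bench. z up. Takes two modules side by side, length along x.
- meter: Handheld test meter, 156 x 78 x 33 mm, lying at the far side. Bystander, loose. Origin at its underside.
- driver: Screwdriver lying at the far side. (A roll of tape and a finned heat sink, both loose and up to 30 mm high, lie between the robot and the tray.) Bystander, loose. Origin at its underside.
- spanner: Spanner lying at the far side. Bystander, loose. Origin at its underside.
- spray: Aluminium can, 56 mm across, 150 mm tall, standing. Bystander, loose. Origin at its underside.

How it is judged (in metres and radians):
At the end, for the whole second after the job is handed in: Modules from the tray lie flat (7 degrees), still, inside the walls, underside within 6 mm of the inner floor: loose-core ones (mod_p, mod_s) in the tote, sound ones (mod_q, mod_r) in the case. Two of the four, drawn at random, are in the carton instead and stay within 20 mm of their places (((x of mod_p in the frame of tote_in between -0.036 and 0.036 m and y of mod_p in the frame of tote_in between -0.078 and 0.078 m and z of mod_p in the frame of tote_in between -0.006 and 0.006 m and angle between mod_p's own z axis and vertical below 0.12 rad) or (horizontal distance between mod_p and carton_in below 0.09 m and distance of mod_p from where it was at the start of the episode below 0.02 m)) and linear speed of each of mod_p, mod_s, mod_q, mod_r below 0.03 m/s and ((x of mod_s in the frame of tote_in between -0.036 and 0.036 m and y of mod_s in the frame of tote_in between -0.078 and 0.078 m and z of mod_s in the frame of tote_in between -0.006 and 0.006 m and angle between mod_s's own z axis and vertical below 0.12 rad) or (horizontal distance between mod_s and carton_in below 0.09 m and distance of mod_s from where it was at the start of the episode below 0.02 m)) and ((x of mod_q in the frame of case_in between -0.036 and 0.036 m and y of mod_q in the frame of case_in between -0.078 and 0.078 m and z of mod_q in the frame of case_in between -0.006 and 0.006 m and angle between mod_q's own z axis and vertical below 0.12 rad) or (horizontal distance between mod_q and carton_in below 0.09 m and distance of mod_q from where it was at the start of the episode below 0.02 m)) and ((x of mod_r in the frame of case_in between -0.036 and 0.036 m and y of mod_r in the frame of case_in between -0.078 and 0.078 m and z of mod_r in the frame of case_in between -0.006 and 0.006 m and angle between mod_r's own z axis and vertical below 0.12 rad) or (horizontal distance between mod_r and carton_in below 0.09 m and distance of mod_r from where it was at the start of the episode below 0.02 m))); the robot touches nothing.
It fails at once if a module is dropped or thrown (moves faster than 0.8 m/s while no finger touches it) ((linear speed of mod_p above 0.8 m/s and contact force between the fingers and mod_p below 0.1 N) or (linear speed of mod_s above 0.8 m/s and contact force between the fingers and mod_s below 0.1 N) or (linear speed of mod_q above 0.8 m/s and contact force between the fingers and mod_q below 0.1 N) or (linear speed of mod_r above 0.8 m/s and contact force between the fingers and mod_r below 0.1 N)).
It fails at once if one of the other loose things on the bench is pushed more than 40 mm from its place (distance of any of meter, driver, spanner, spray, tape, heatsink from where it was at the start of the episode above 0.04 m).
It also fails if it takes over 70 s, if anything falls off the work surface, if the arm or the gripper's body presses on something with over 40 N, if the wrist force passes 120 N, or if a joint passes its speed limit or range.

## Working session

There is one attempt and no reset: what is moved stays moved. The work goes in short steps, Python scripts to look and compute and a shell command to move; the robot and the scene stay as the last step left them, time stands still between calls to the robot, and variables do not carry over. Pictures are saved under pics/ and viewed, at most 10 in all, crops included, and the job is handed in when it is done.

```bash
ls; mkdir -p pics; python3 - <<'E'
from station import r
import cv2,numpy as np,pickle
ims={}
for n in("scene","top"):
    c=r.capture(n);ims[n]=c
    cv2.imwrite(f"pics/{n}0.png",c["frame"][:,:,::-1])
    print(n,c["vertical_fov"],c["cx"],c["cy"],c["distortion"],c["rvec"],c["tvec"])
pickle.dump(ims,open("c0.pkl","wb"))
s=r.sense();print({k:np.round(v,3).tolist() for k,v in s.items()})
E
```

```text
pics
scene 56.03616865709014 261.7419167503637 191.7242659908923 [0.03327756 0.         0.         0.         0.        ] [ 0.91795602  2.71350939 -0.78718835] [ 0.46868149 -0.29446223  1.17971531]
top 43.62692364672886 254.33888963313044 202.51604082133588 [-0.1619551  0.         0.         0.         0.       ] [ 2.1852037 -2.1380264  0.1246258] [-0.01202563  0.63223025  1.24238465]
{'time_s': 0.1, 'joints': [89.818, 22.086, 0.389, -0.022, -68.413, -14.816], 'joint_velocities': [0.043, -0.115, 0.146, 0.107, 0.0, -0.058], 'effort': [-0.0, -39.169, 18.793, 4.232, 0.013, -0.0], 'tcp_pos': [0.162, 0.603, 0.291], 'ee_rot': [[0.966, -0.259, -0.0], [-0.259, -0.966, -0.002], [0.0, 0.002, -1.0]], 'wrist_force': [1.112, 0.314, -0.785], 'moment': [0.027, -0.031, 0.052], 'gripper_force': 0.0, 'gripper_width': 0.999}
```

View pics/top0.png

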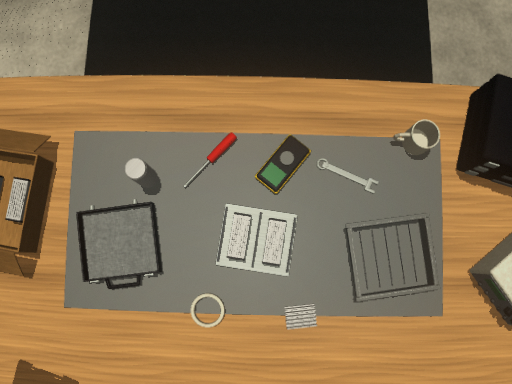

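View pics/scene0.png

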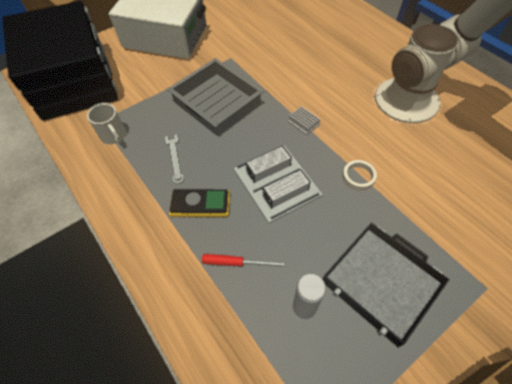

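The top view shows the tray at about (257,240), with modules at (239,237) and (275,241). The case is at (120,245) with the handle on its near side, and the tote is at (390,258). The spray can at (136,170) stands near the case's far side. Tape is at (208,310) and the heat sink at (300,317). The scene view shows the same layout.

```bash
cat > h.py <<'E'
import numpy as np,cv2
def ray(c,px,z):
    h=c["frame"].shape[0];f=h/2/np.tan(np.radians(c["vertical_fov"]/2))
    K=np.array([[f,0,c["cx"]],[0,f,c["cy"]],[0,0,1]])
    p=cv2.undistortPoints(np.array(px,float).reshape(-1,1,2),K,np.array(c["distortion"],float)).reshape(-1,2)
    R=cv2.Rodrigues(np.array(c["rvec"],float))[0];o=-R.T@np.array(c["tvec"],float).ravel()
    d=np.c_[p,np.ones(len(p))]@R
    return o+d*((z-o[2])/d[:,2])[:,None]
def rect(P):  # rectangle from world pts: centre, sizes, angle of long axis
    (x,y),(w,h),a=cv2.minAreaRect((P[:,:2]*1000).astype(np.float32))
    return np.round([x,y,w,h,a],1)
E
python3 - <<'E'
import pickle,cv2,numpy as np
from h import *
ims=pickle.load(open("c0.pkl","rb"))
c=ims["top"];f=c["frame"];hsv=cv2.cvtColor(f,cv2.COLOR_RGB2HSV)
g=hsv[...,2];S=hsv[...,1]
def rep(name,mask,box,z,close=0,minA=80):
    m=np.zeros_like(g);x0,y0,x1,y1=box
    m[y0:y1,x0:x1]=(mask[y0:y1,x0:x1]*255)
    if close:m=cv2.morphologyEx(m,cv2.MORPH_CLOSE,np.ones((close,close)))
    for k in cv2.findContours(m,cv2.RETR_EXTERNAL,cv2.CHAIN_APPROX_NONE)[0]:
        if cv2.contourArea(k)>minA:
            P=ray(c,k,z);print(name,rect(P),cv2.boundingRect(k))
print(g[200:280:6,257],g[240,210:305:3],g[300,80:440:20])
rep("tray",g>135,(205,195,310,285),.01,3)
# modules: dark outline (end caps) + bright; use bright band
for t in (185,200,215):rep("bright%d"%t,g>t,(222,208,295,275),.052,3,200)
rep("case",g<50,(70,190,170,292),.042,5)
rep("tote",(g<80)|(g>112),(338,205,442,310),.058,5)
rep("can",g>140,(115,150,160,195),.15)
rep("tape",g>140,(180,285,235,335),.01)
rep("hs",g>125,(275,295,325,335),.03,5)
print(g[250,340:445:2]);print(g[205:310:2,375])
E
```

```text
[130 130 203 203 192  93  90 127 199 198 201 202 128 129] [131 129 128 140 101 206 202 211 206 212 204 192 202 207 204 166 206 203
 194 206 190 210 205 193 199 198 198  84 111 126 126 129] [116 119 121 122 125 127 107 168 129 128 127 126 121 122 108 115 115 112]
tray [535.8  -4.9 200.5 168.8  82.1] (216, 203, 82, 73)
bright185 [533.8  -8.3 179.2 162.   82.6] (222, 208, 73, 67)
bright200 [534.3  -8.4 179.2 159.4  82.6] (222, 208, 73, 67)
case [505.9 360.  217.1 216.2   9.7] (77, 202, 85, 87)
tote [ 495.6 -359.5  281.8  277.1   90. ] (338, 205, 104, 105)
can [698.9 300.2  50.7  48.1   3.1] (125, 158, 20, 21)
tape [333.4 122.4 109.8 145.4   1.8] (180, 293, 55, 42)
hs [ 338.4 -123.8  103.1  129.9    0.9] (275, 295, 50, 40)
[121 121 119 118  66  94 121 118 119 118 119  86 118 118 116 115 116  82
 115 117 115 115 115 111 114 113 114 112 113 114  97 113 114 112 113 113
  80 112 112 113 114  95  48  48  47 137 112 112 111 112 113 136 171]
[116 115 116 116 116 115 115 115 115 114  56  64 117 116 117 116 117 116
 117 115 116 105 101  99  82  82  76  88  95 116 115 116 116 116 115 116
 116 115 116 116 116 117 116 100  62 132 116  75 117 118 116 116 118]
```

```bash
python3 -m pendant '[[[0,0,0],[0,0,0]]]'; python3 - <<'E'
import pickle,cv2
f=pickle.load(open("c0.pkl","rb"))["top"]["frame"][190:310,205:445,::-1]
cv2.imwrite("pics/crop.png",cv2.resize(f,None,fx=3.3,fy=3.3,interpolation=cv2.INTER_CUBIC))
E
```

```text
time_s: 0.2
tcp_pos: [0.1617, 0.6034, 0.2915]
ee_rot: [[0.966, -0.259, -0.0], [-0.259, -0.966, -0.001], [0.0, 0.001, -1.0]]
wrist_force: [0.8, -0.1, 0.4]
gripper_width: 0.998
gripper_force: 0.0
```

View pics/crop.png

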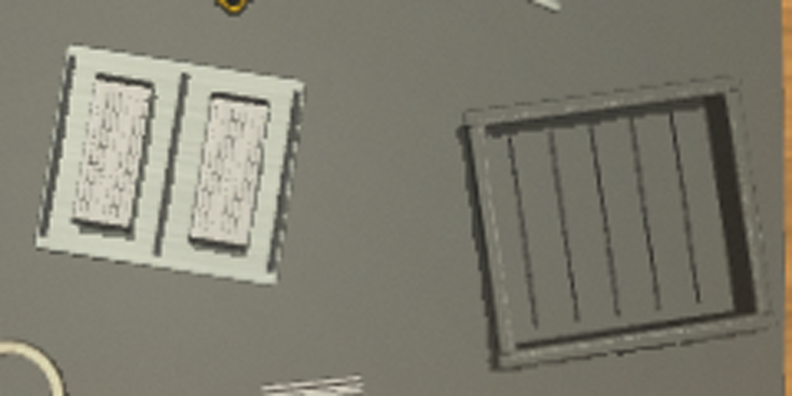

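The crop shows the tray and both modules, at about (113,151) and (230,168). The tote's rim corners are at about (463,112), (735,80), (770,322) and (497,370) in crop pixels.

```bash
python3 - <<'E'
import pickle,cv2,numpy as np
from h import *
ims=pickle.load(open("c0.pkl","rb"));c=ims["top"]
cr=lambda L:[(205+x/3.3-.35,190+y/3.3-.35) for x,y in L]
T=ray(c,cr([(463,112),(735,80),(770,322),(497,370)]),.058);print("tote rim",T.round(3)[:,:2].tolist(),rect(T))
T=ray(c,cr([(488,138),(735,315),(515,347)]),.005);print("tote floor",T.round(3)[:,:2].tolist())
# floor line marks as yaw
L=ray(c,cr([(510,137),(537,328),(593,122),(617,315),(672,113),(698,303)]),.005);print([np.degrees(np.arctan2(*(L[i]-L[i+1])[[1,0]])).round(1) for i in(0,2,4)])
print("mods",ray(c,cr([(113,151),(230,168)]),.052).round(4)[:,:2].tolist())
g=cv2.cvtColor(c["frame"],cv2.COLOR_RGB2HSV)[...,2]
m=np.zeros_like(g);m[190:292,70:170]=(g[190:292,70:170]<60)*255
k=max(cv2.findContours(m,cv2.RETR_EXTERNAL,cv2.CHAIN_APPROX_NONE)[0],key=cv2.contourArea)
fm=np.zeros_like(g);cv2.drawContours(fm,[k],-1,255,-1);fm=cv2.morphologyEx(fm,cv2.MORPH_OPEN,np.ones((45,45)))
k2=max(cv2.findContours(fm,0,1)[0],key=cv2.contourArea);print("case rim",rect(ray(c,k2,.042)))
inn=cv2.bitwise_and(fm,255-m);inn=cv2.morphologyEx(inn,cv2.MORPH_OPEN,np.ones((9,9)))
k3=max(cv2.findContours(inn,0,1)[0],key=cv2.contourArea);print("pad",rect(ray(c,k3,.01)))
E
```

```text
tote rim [[0.579, -0.237], [0.609, -0.461], [0.415, -0.49], [0.376, -0.266]] [ 493.6 -363.8  205.3  226.8    8. ]
tote floor [[0.562, -0.268], [0.418, -0.48], [0.39, -0.292]]
[np.float64(8.5), np.float64(7.3), np.float64(7.9)]
mods [[0.5431, 0.0403], [0.5316, -0.0527]]
case rim [515.7 363.5 192.7 207.3   2.3]
pad [517.9 369.6 179.9 195.2   9. ]
```

```bash
python3 -m pendant '[[[30,26,0],[0,0,0]],[[64,56,0],[0,0,0]],[[98,85,0],[0,0,0]],[[132,115,0],[0,0,0]],[[166,144,0],[0,0,0]],[[200,173,0],[0,0,0]],[[234,203,0],[0,0,0]],[[268,232,0],[0,0,0]],[[302,261,0],[0,0,0]],[[340,295,0],[0,0,0]]]' 0.9
python3 -m pendant '[[[34,30,10],[0,0,-0.03]],[[68,60,30],[0,0,-0.06]],[[102,90,50],[0,0,-0.09]],[[136,120,70],[0,0,-0.124]],[[173,149,90],[0,0,-0.124]],[[173,149,90],[0,0,-0.124]],[[173,149,90],[0,0,-0.124]]]'
python3 - <<'E'
from station import r
import cv2,pickle
c=r.capture("wrist");pickle.dump(c,open("w1.pkl","wb"));cv2.imwrite("pics/w1.png",c["frame"][:,:,::-1])
f=pickle.load(open("c0.pkl","rb"))["top"]["frame"][150:300,65:170,::-1]
f=cv2.resize(f,None,fx=2.5,fy=2.5,interpolation=cv2.INTER_CUBIC)
import numpy as np
o=np.zeros((384,512+264,3),np.uint8);o[:,:512]=c["frame"][:,:,::-1];o[:375,512:512+262]=f;cv2.imwrite("pics/w1b.png",o)
E
```

```text
time_s: 1.2
tcp_pos: [0.4138, 0.2302, 0.2924]
ee_rot: [[0.966, -0.258, 0.0], [-0.258, -0.966, 0.001], [0.0, -0.001, -1.0]]
wrist_force: [0.7, 1.8, 0.2]
gripper_width: 0.904
gripper_force: 0.0
time_s: 1.9
tcp_pos: [0.5418, 0.0417, 0.2012]
ee_rot: [[0.99, -0.14, -0.002], [-0.14, -0.99, -0.001], [-0.002, 0.001, -1.0]]
wrist_force: [0.3, -0.2, 0.9]
gripper_width: 0.899
gripper_force: 0.0
```

View pics/w1b.png

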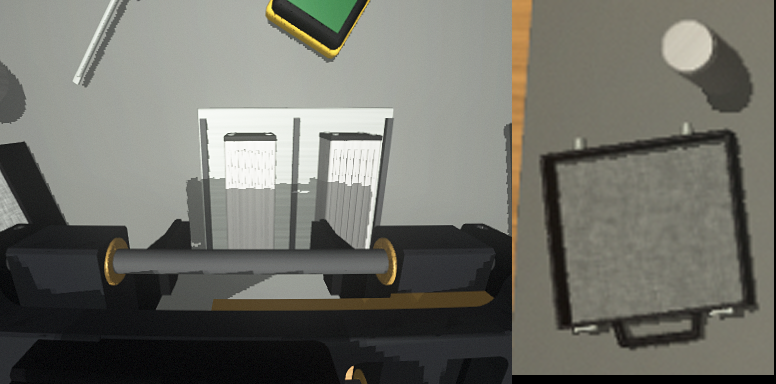

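The wrist view shows the left module (column about 250) centred between the open fingers (columns 180 and 320) and parallel to them. In the case crop, the rim corners are at about (541,157), (736,132), (755,303) and (560,328).

```bash
python3 -m pendant '[[[0,0,25],[0,0,0]],[[0,0,50],[0,0,0]],[[0,0,75],[0,0,0]],[[0,0,95],[0,0,0]],[[0,0,105],[0,0,0]],[[0,0,112],[0,0,0]],[[0,0,112],[0,0,0]],[[0,0,112],[0,0,0]]]'
python3 -m pendant '[[[0,0,0],[0,0,0]],[[0,0,0],[0,0,0]],[[0,0,0],[0,0,0]],[[0,0,0],[0,0,0]],[[0,0,0],[0,0,0]],[[0,0,0],[0,0,0]],[[0,0,0],[0,0,0]],[[0,0,0],[0,0,0]]]' 0.3
python3 - <<'E'
import pickle
from h import *
c=pickle.load(open("c0.pkl","rb"))["top"]
P=ray(c,[(65+(u-512)/2.5-.3,150+v/2.5-.3) for u,v in[(541,157),(736,132),(755,303),(560,328)]],.042);print(P.round(3)[:,:2].tolist(),rect(P),P.mean(0))
E
```

```text
time_s: 2.75
tcp_pos: [0.5423, 0.0434, 0.0912]
ee_rot: [[0.991, -0.137, 0.002], [-0.137, -0.991, 0.001], [0.002, -0.001, -1.0]]
wrist_force: [0.2, -0.8, -0.3]
gripper_width: 0.899
gripper_force: 0.0
time_s: 3.55
tcp_pos: [0.5416, 0.0425, 0.0903]
ee_rot: [[0.991, -0.137, -0.001], [-0.137, -0.991, -0.001], [-0.0, 0.001, -1.0]]
wrist_force: [-0.1, -3.3, 2.9]
gripper_width: 0.525
gripper_force: 30.0
[[0.594, 0.484], [0.626, 0.269], [0.445, 0.241], [0.411, 0.453]] [518.6 362.4 185.6 216.9   8.7] [0.51891861 0.36171004 0.042     ]
```

Gripped, with the opening at 45.7 mm. Next: lift, take a baseline, then tip both ways.

```bash
cat > m.py <<'E'
from station import r
import numpy as np
s=r.sense();R=np.array(s["ee_rot"])
print(s["time_s"],"F",np.round(s["wrist_force"],2),"Mworld",np.round(s["moment"],3),"Mtool",np.round(R.T@np.array(s["moment"]),3),"eff",np.round(s["effort"],2),"w",round(s["gripper_width"],3))
E
python3 -m pendant '[[[0,0,-10],[0,0,0]],[[0,0,-30],[0,0,0]],[[0,0,-55],[0,0,0]],[[0,0,-80],[0,0,0]],[[0,0,-105],[0,0,0]],[[0,0,-130],[0,0,0]],[[0,0,-150],[0,0,0]],[[0,0,-160],[0,0,0]],[[0,0,-160],[0,0,0]],[[0,0,-160],[0,0,0]]]'
python3 -m pendant '[[[0,0,0],[0,0,0]],[[0,0,0],[0,0,0]],[[0,0,0],[0,0,0]],[[0,0,0],[0,0,0]]]' >/dev/null; python3 m.py
python3 -m pendant '[[[0,0,0],[0,0,0]]]' >/dev/null; python3 m.py
python3 -m pendant '[[[0,0,0],[0,0.1,0]],[[0,0,0],[0,0.22,0]],[[0,0,0],[0,0.34,0]],[[0,0,0],[0,0.46,0]],[[0,0,0],[0,0.56,0]],[[0,0,0],[0,0.56,0]],[[0,0,0],[0,0.56,0]],[[0,0,0],[0,0.56,0]],[[0,0,0],[0,0.56,0]],[[0,0,0],[0,0.56,0]]]'; python3 m.py
```

```text
time_s: 4.55
tcp_pos: [0.5409, 0.0429, 0.2489]
ee_rot: [[0.99, -0.138, -0.003], [-0.138, -0.99, 0.0], [-0.003, 0.0, -1.0]]
wrist_force: [-1.3, 0.1, -6.4]
gripper_width: 0.523
gripper_force: 30.0
4.95 F [ 0.14 -1.64 -5.21] Mworld [-0.02  -0.046  0.039] Mtool [-0.014  0.048 -0.039] eff [ 0.000e+00 -3.518e+01  1.926e+01  4.550e+00  3.000e-02  0.000e+00] w 0.526
5.05 F [-0.33  0.19 -4.47] Mworld [-0.038 -0.135 -0.039] Mtool [-0.019  0.139  0.039] eff [ 0.000e+00 -3.517e+01  1.929e+01  4.550e+00  3.000e-02  0.000e+00] w 0.528
time_s: 6.05
tcp_pos: [0.5417, 0.0421, 0.2503]
ee_rot: [[0.839, -0.139, 0.526], [-0.117, -0.99, -0.074], [0.531, 0.001, -0.847]]
wrist_force: [0.2, 0.8, -5.3]
gripper_width: 0.525
gripper_force: 30.0
6.05 F [ 0.15  0.8  -5.34] Mworld [ 0.253  1.728 -0.026] Mtool [-0.003 -1.746  0.027] eff [ -0.1  -24.48  17.56   1.03  -0.15  -0.04] w 0.525
```

```bash
cat > m.py <<'E'
from station import r
import numpy as np
M=[];F=[];E=[]
for i in range(10):
    r.capture("wrist");s=r.sense();M.append(np.array(s["ee_rot"]).T@np.array(s["moment"]));F.append(s["wrist_force"]);E.append(s["effort"])
print(s["time_s"],"Mtool",np.mean(M,0).round(3),"sd",np.std(M,0).round(3),"F",np.mean(F,0).round(2),"eff",np.mean(E,0).round(3),"sd3",np.std(E,0)[3].round(3),np.round(s["ee_rot"],3)[2],s["tcp_pos"],s["gripper_width"])
E
python3 -m pendant '[[[0,0,0],[0,-0.1,0]],[[0,0,0],[0,-0.22,0]],[[0,0,0],[0,-0.34,0]],[[0,0,0],[0,-0.46,0]],[[0,0,0],[0,-0.56,0]],[[0,0,0],[0,-0.56,0]],[[0,0,0],[0,-0.56,0]],[[0,0,0],[0,-0.56,0]],[[0,0,0],[0,-0.56,0]],[[0,0,0],[0,-0.56,0]]]' >/dev/null; python3 m.py
python3 -m pendant '[[[0,0,0],[0,-0.1,0]],[[0,0,0],[0,-0.22,0]],[[0,0,0],[0,-0.34,0]],[[0,0,0],[0,-0.46,0]],[[0,0,0],[0,-0.56,0]],[[0,0,0],[0,-0.56,0]],[[0,0,0],[0,-0.56,0]],[[0,0,0],[0,-0.56,0]],[[0,0,0],[0,-0.56,0]],[[0,0,0],[0,-0.56,0]]]'
python3 -m pendant '[[[0,0,0],[0,0,0]],[[0,0,0],[0,0,0]],[[0,0,0],[0,0.1,0]],[[0,0,0],[0,0.22,0]],[[0,0,0],[0,0.34,0]],[[0,0,0],[0,0.46,0]],[[0,0,0],[0,0.56,0]],[[0,0,0],[0,0.56,0]],[[0,0,0],[0,0.56,0]],[[0,0,0],[0,0.56,0]]]' >/dev/null
python3 -m pendant '[[[0,0,0],[0,0,0]],[[0,0,0],[0,0,0]]]' >/dev/null; python3 m.py
```

```text
7.55 Mtool [-0.009  0.113 -0.001] sd [0.034 0.03  0.029] F [-0.12  0.2  -5.41] eff [ 1.1000e-02 -3.5054e+01  1.9282e+01  4.5430e+00  7.0000e-03 -2.0000e-03] sd3 0.01 [ 0. -0. -1.] [0.54171995 0.04286529 0.2503415 ] 0.5332785630660689
time_s: 8.55
tcp_pos: [0.5414, 0.043, 0.2511]
ee_rot: [[0.84, -0.137, -0.525], [-0.116, -0.991, 0.073], [-0.53, -0.0, -0.848]]
wrist_force: [0.2, -0.2, -5.8]
gripper_width: 0.529
gripper_force: 30.0
10.25 Mtool [ 0.002 -0.075 -0.014] sd [0.033 0.035 0.018] F [ 0.26 -0.04 -5.42] eff [-1.1000e-02 -3.5327e+01  1.9455e+01  4.6150e+00  1.4600e-01  1.0000e-03] sd3 0.001 [-0.  0. -1.] [0.54176209 0.04288352 0.25026967] 0.524933070868544
```

Balance about tool y shifted by −0.19 N·m (0.113 → −0.075), so this module's core is loose and it goes to the tote.

```bash
python3 -m pendant '[[[1,20,0],[0,0,-0.01]],[[3,60,0],[0,0,-0.04]],[[5,105,0],[0,0,-0.07]],[[7,150,0],[0,0,-0.1]],[[9,195,0],[0,0,-0.13]],[[11,240,0],[0,0,-0.16]],[[13,285,0],[0,0,-0.19]],[[15,330,0],[0,0,-0.22]],[[17,375,0],[0,0,-0.25]],[[19,410,0],[0,0,-0.27]]]'
python3 -m pendant '[[[2,27,0],[0,0,-0.009]],[[2,40,0],[0,0,-0.009]],[[2,40,0],[0,0,-0.009]],[[2,40,0],[0,0,-0.009]],[[2,40,0],[0,0,-0.009]]]'
python3 - <<'E'
from station import r
import cv2,numpy as np
a=r.capture("wrist")["frame"];b=r.capture("top")["frame"][190:320,330:450]
b=cv2.resize(b,None,fx=2.4,fy=2.4)
o=np.zeros((384,800,3),np.uint8);o[:,:512]=a;o[:312,512:800]=b;cv2.imwrite("pics/t1.png",o[:,:,::-1])
E
```

```text
time_s: 11.25
tcp_pos: [0.5037, -0.3684, 0.2502]
ee_rot: [[0.991, 0.132, -0.0], [0.132, -0.991, -0.0], [-0.0, 0.0, -1.0]]
wrist_force: [0.1, -0.2, -5.7]
gripper_width: 0.527
gripper_force: 30.0
time_s: 11.75
tcp_pos: [0.5116, -0.4041, 0.2502]
ee_rot: [[0.99, 0.142, -0.0], [0.142, -0.99, 0.001], [-0.0, -0.001, -1.0]]
wrist_force: [0.2, 0.0, -5.2]
gripper_width: 0.529
gripper_force: 30.0
```

View pics/t1.png

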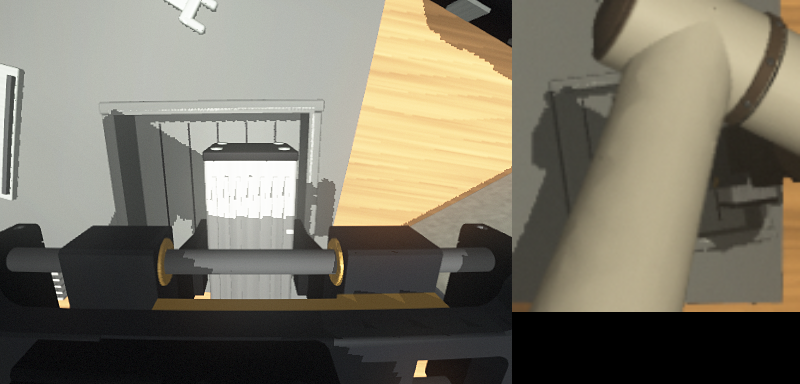

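The wrist view shows the module (columns 205–297) level, parallel to the tote and inside its walls, about 40 mm right of the middle floor line (column 218). It needs 12 mm back in x before going down.

```bash
python3 -m pendant '[[[-6,0,10],[0,0,0]],[[-12,0,30],[0,0,0]],[[-12,0,55],[0,0,0]],[[-12,0,80],[0,0,0]],[[-12,0,105],[0,0,0]],[[-12,0,125],[0,0,0]],[[-12,0,140],[0,0,0]],[[-12,0,150],[0,0,0]],[[-12,0,156],[0,0,0]],[[-12,0,156],[0,0,0]]]'
python3 -m pendant '[[[0,0,2],[0,0,0]],[[0,0,4],[0,0,0]],[[0,0,6],[0,0,0]],[[0,0,8],[0,0,0]],[[0,0,8],[0,0,0]],[[0,0,8],[0,0,0]],[[0,0,8],[0,0,0]]]'
```

```text
time_s: 12.85
tcp_pos: [0.4993, -0.4067, 0.0936]
ee_rot: [[0.99, 0.141, -0.001], [0.141, -0.99, 0.001], [-0.001, -0.001, -1.0]]
wrist_force: [-0.9, 0.9, -4.8]
gripper_width: 0.525
gripper_force: 30.0
time_s: 13.55
tcp_pos: [0.4997, -0.407, 0.0864]
ee_rot: [[0.99, 0.141, 0.0], [0.141, -0.99, -0.0], [0.0, 0.0, -1.0]]
wrist_force: [0.5, -0.3, -5.4]
gripper_width: 0.527
gripper_force: 30.0
```

Still no contact, so I go down in small steps.

```bash
python3 -m pendant '[[[0,0,1],[0,0,0]],[[0,0,1],[0,0,0]],[[0,0,1],[0,0,0]],[[0,0,1],[0,0,0]]]'|grep -E 'pos|wrist'
python3 -m pendant '[[[0,0,0.5],[0,0,0]],[[0,0,1],[0,0,0]],[[0,0,1],[0,0,0]],[[0,0,1],[0,0,0]],[[0,0,1],[0,0,0]]]'|grep -E 'pos|wrist'

```

```text
tcp_pos: [0.4998, -0.407, 0.0854]
wrist_force: [0.3, 0.2, -4.0]
tcp_pos: [0.4998, -0.407, 0.0854]
wrist_force: [-3.3, 3.4, 5.6]
```

```bash
python3 -m pendant '[[[0,0,0],[0,0,0]],[[0,0,0],[0,0,0]],[[0,0,0],[0,0,0]],[[0,0,0],[0,0,0]],[[0,0,0],[0,0,0]],[[0,0,0],[0,0,0]]]' 0.68
python3 -m pendant '[[[0,0,-5],[0,0,0]],[[0,0,-20],[0,0,0]],[[0,0,-45],[0,0,0]],[[0,0,-75],[0,0,0]],[[0,0,-115],[0,0,0]],[[0,0,-150],[0,0,0]],[[0,0,-150],[0,0,0]]]'
python3 - <<'E'
from station import r
import cv2
cv2.imwrite("pics/t2.png",r.capture("wrist")["frame"][:,:,::-1])
E
```

```text
time_s: 15.05
tcp_pos: [0.4997, -0.407, 0.0842]
ee_rot: [[0.99, 0.141, 0.0], [0.141, -0.99, -0.0], [0.0, 0.0, -1.0]]
wrist_force: [-0.3, -0.5, -0.4]
gripper_width: 0.677
gripper_force: 0.0
time_s: 15.75
tcp_pos: [0.502, -0.4086, 0.2427]
ee_rot: [[0.99, 0.142, 0.012], [0.142, -0.99, -0.008], [0.011, 0.01, -1.0]]
wrist_force: [-0.1, -0.7, 0.7]
gripper_width: 0.677
gripper_force: 0.0
```

View pics/t2.png

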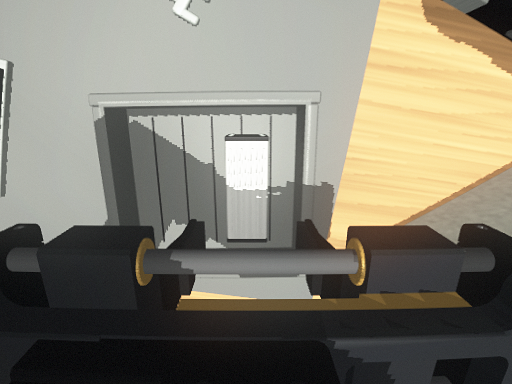

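The module lies flat in the tote (columns 226–268), clear of the walls. Next is bay 1.

```bash
python3 -m pendant '[[[5,-20,0],[0,0,0.02]],[[15,-63,0],[0,0,0.06]],[[25,-107,0],[0,0,0.1]],[[35,-150,0],[0,0,0.14]],[[45,-194,0],[0,0,0.18]],[[55,-237,0],[0,0,0.22]],[[65,-281,0],[0,0,0.26]],[[74,-320,0],[0,0,0.28]],[[80,-347,0],[0,0,0.28]],[[80,-347,0],[0,0,0.28]]]' 0.9
python3 -m pendant '[[[0,0,20],[0,0,0]],[[0,0,40],[0,0,0]],[[0,0,50],[0,0,0]],[[0,0,50],[0,0,0]],[[0,0,50],[0,0,0]]]'
```

```text
time_s: 16.8
tcp_pos: [0.5299, -0.0494, 0.234]
ee_rot: [[0.991, -0.134, -0.001], [-0.134, -0.991, 0.0], [-0.001, -0.0, -1.0]]
wrist_force: [-0.0, 0.3, -0.4]
gripper_width: 0.9
gripper_force: 0.0
time_s: 17.3
tcp_pos: [0.5303, -0.0526, 0.1846]
ee_rot: [[0.99, -0.139, 0.0], [-0.139, -0.99, -0.0], [0.0, 0.0, -1.0]]
wrist_force: [0.1, 0.4, -1.0]
gripper_width: 0.9
gripper_force: 0.0
```

```bash
python3 -m pendant '[[[0,0,25],[0,0,0]],[[0,0,50],[0,0,0]],[[0,0,72],[0,0,0]],[[0,0,86],[0,0,0]],[[0,0,94],[0,0,0]],[[0,0,94],[0,0,0]],[[0,0,94],[0,0,0]],[[0,0,94],[0,0,0]]]'
python3 -m pendant '[[[0,0,0],[0,0,0]],[[0,0,0],[0,0,0]],[[0,0,0],[0,0,0]],[[0,0,0],[0,0,0]],[[0,0,0],[0,0,0]],[[0,0,0],[0,0,0]],[[0,0,0],[0,0,0]],[[0,0,0],[0,0,0]]]' 0.3
python3 -m pendant '[[[0,0,-10],[0,0,0]],[[0,0,-30],[0,0,0]],[[0,0,-55],[0,0,0]],[[0,0,-80],[0,0,0]],[[0,0,-105],[0,0,0]],[[0,0,-130],[0,0,0]],[[0,0,-150],[0,0,0]],[[0,0,-160],[0,0,0]],[[0,0,-160],[0,0,0]],[[0,0,-160],[0,0,0]]]'
```

```text
time_s: 18.1
tcp_pos: [0.5308, -0.0521, 0.0914]
ee_rot: [[0.99, -0.138, 0.002], [-0.138, -0.99, 0.0], [0.002, -0.001, -1.0]]
wrist_force: [0.1, 0.5, -0.9]
gripper_width: 0.899
gripper_force: 0.0
time_s: 18.9
tcp_pos: [0.5301, -0.0521, 0.0903]
ee_rot: [[0.99, -0.138, 0.0], [-0.138, -0.99, 0.0], [0.0, -0.0, -1.0]]
wrist_force: [-0.3, 0.3, 1.5]
gripper_width: 0.53
gripper_force: 30.0
time_s: 19.9
tcp_pos: [0.529, -0.0521, 0.2489]
ee_rot: [[0.99, -0.139, -0.003], [-0.139, -0.99, 0.0], [-0.003, 0.0, -1.0]]
wrist_force: [0.1, -0.6, -6.4]
gripper_width: 0.52
gripper_force: 30.0
```

```bash

python3 -m pendant '[[[0,0,0],[0,0.1,0]],[[0,0,0],[0,0.22,0]],[[0,0,0],[0,0.34,0]],[[0,0,0],[0,0.46,0]],[[0,0,0],[0,0.56,0]],[[0,0,0],[0,0.56,0]],[[0,0,0],[0,0.56,0]],[[0,0,0],[0,0.56,0]],[[0,0,0],[0,0.56,0]],[[0,0,0],[0,0.56,0]]]'>/dev/null
python3 -m pendant '[[[0,0,0],[0,0,0]],[[0,0,0],[0,0,0]],[[0,0,0],[0,-0.1,0]],[[0,0,0],[0,-0.22,0]],[[0,0,0],[0,-0.34,0]],[[0,0,0],[0,-0.46,0]],[[0,0,0],[0,-0.56,0]],[[0,0,0],[0,-0.56,0]],[[0,0,0],[0,-0.56,0]],[[0,0,0],[0,-0.56,0]]]' >/dev/null
python3 -m pendant '[[[0,0,0],[0,0,0]],[[0,0,0],[0,0,0]]]' >/dev/null; python3 m.py
python3 -m pendant '[[[0,0,0],[0,-0.1,0]],[[0,0,0],[0,-0.22,0]],[[0,0,0],[0,-0.34,0]],[[0,0,0],[0,-0.46,0]],[[0,0,0],[0,-0.56,0]],[[0,0,0],[0,-0.56,0]],[[0,0,0],[0,-0.56,0]],[[0,0,0],[0,-0.56,0]],[[0,0,0],[0,-0.56,0]],[[0,0,0],[0,-0.56,0]]]'>/dev/null
python3 -m pendant '[[[0,0,0],[0,0,0]],[[0,0,0],[0,0,0]],[[0,0,0],[0,0.1,0]],[[0,0,0],[0,0.22,0]],[[0,0,0],[0,0.34,0]],[[0,0,0],[0,0.46,0]],[[0,0,0],[0,0.56,0]],[[0,0,0],[0,0.56,0]],[[0,0,0],[0,0.56,0]],[[0,0,0],[0,0.56,0]]]' >/dev/null
python3 -m pendant '[[[0,0,0],[0,0,0]],[[0,0,0],[0,0,0]]]' >/dev/null; python3 m.py
```

```text
22.6 Mtool [-0.005  0.026 -0.006] sd [0.03  0.038 0.033] F [ 0.03 -0.11 -5.3 ] eff [ 4.0000e-03 -3.4234e+01  1.9396e+01  4.5750e+00  6.2000e-02 -0.0000e+00] sd3 0.003 [-0.01   0.001 -1.   ] [ 0.53101418 -0.05197964  0.25719   ] 0.5251263630123187
25.3 Mtool [-0.015  0.036 -0.002] sd [0.019 0.026 0.016] F [ 0.17 -0.02 -5.55] eff [-5.0000e-03 -3.4250e+01  1.9438e+01  4.5780e+00  5.7000e-02  1.0000e-03] sd3 0.001 [-0.01   0.001 -1.   ] [ 0.53097303 -0.05197902  0.25723886] 0.5212353229199791
```

Only a +0.01 N·m change (noise), so this one is sound and goes to the middle of the case.

```bash
python3 -m pendant '[[[-3,-20,0],[0,0,-0.01]],[[-10,-60,0],[0,0,-0.04]],[[-18,-105,0],[0,0,-0.07]],[[-26,-150,0],[0,0,-0.1]],[[-34,-195,0],[0,0,-0.13]],[[-41,-240,0],[0,0,-0.16]],[[-49,-285,0],[0,0,-0.19]],[[-57,-330,0],[0,0,-0.22]],[[-65,-375,0],[0,0,-0.25]],[[-71,-410,0],[0,0,-0.288]]]'
python3 -m pendant '[[[0,0,0],[0,0,0]],[[0,0,0],[0,0,0]],[[0,0,0],[0,0,0]],[[0,0,0],[0,0,0]]]'
python3 - <<'E'
from station import r
import cv2
cv2.imwrite("pics/t3.png",r.capture("wrist")["frame"][:,:,::-1])
E
```

```text
time_s: 26.3
tcp_pos: [0.5171, 0.3667, 0.2575]
ee_rot: [[0.988, 0.151, -0.01], [0.151, -0.989, 0.001], [-0.01, -0.003, -1.0]]
wrist_force: [0.3, -0.4, -4.5]
gripper_width: 0.519
gripper_force: 30.0
time_s: 26.7
tcp_pos: [0.5177, 0.3627, 0.2578]
ee_rot: [[0.989, 0.147, -0.01], [0.147, -0.989, 0.001], [-0.01, -0.002, -1.0]]
wrist_force: [0.1, -0.5, -5.1]
gripper_width: 0.526
gripper_force: 30.0
```

View pics/t3.png

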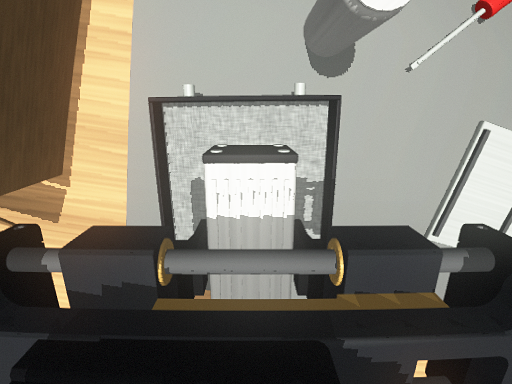

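The module (columns 205–297) is centred over and parallel to the case (rim columns 150–340). Lowering.

```bash
python3 -m pendant '[[[0,0,10],[0,0.01,0]],[[0,0,30],[0,0.01,0]],[[0,0,55],[0,0.01,0]],[[0,0,80],[0,0.01,0]],[[0,0,105],[0,0.01,0]],[[0,0,130],[0,0.01,0]],[[0,0,145],[0,0.01,0]],[[0,0,155],[0,0.01,0]],[[0,0,160],[0,0.01,0]],[[0,0,160],[0,0.01,0]]]'
python3 -m pendant '[[[0,0,1],[0,0,0]],[[0,0,2],[0,0,0]],[[0,0,4],[0,0,0]],[[0,0,5],[0,0,0]],[[0,0,5],[0,0,0]],[[0,0,5],[0,0,0]]]'
python3 -m pendant '[[[0,0,1],[0,0,0]],[[0,0,1.5],[0,0,0]],[[0,0,1.5],[0,0,0]],[[0,0,1.5],[0,0,0]]]'|grep -E 'pos|wrist'
```

```text
time_s: 27.75
tcp_pos: [0.5162, 0.3638, 0.0977]
ee_rot: [[0.989, 0.148, -0.0], [0.148, -0.989, 0.002], [-0.0, -0.002, -1.0]]
wrist_force: [0.5, 0.4, -5.4]
gripper_width: 0.526
gripper_force: 30.0
time_s: 28.35
tcp_pos: [0.5159, 0.3641, 0.0927]
ee_rot: [[0.989, 0.148, -0.0], [0.148, -0.989, 0.002], [0.0, -0.002, -1.0]]
wrist_force: [-0.2, 0.1, -4.2]
gripper_width: 0.52
gripper_force: 30.0
tcp_pos: [0.5159, 0.364, 0.0911]
wrist_force: [-0.2, -0.3, -5.2]
```

```bash
python3 -m pendant '[[[0,0,0.5],[0,0,0]],[[0,0,1],[0,0,0]],[[0,0,1],[0,0,0]],[[0,0,1],[0,0,0]]]'|grep -E 'pos|wrist'
python3 -m pendant '[[[0,0,0.5],[0,0,0]],[[0,0,0.5],[0,0,0]],[[0,0,0.5],[0,0,0]]]'|grep -E 'pos|wrist'
```

```text
tcp_pos: [0.5159, 0.3641, 0.0904]
wrist_force: [-0.4, -0.1, -3.9]
tcp_pos: [0.5159, 0.3641, 0.0903]
wrist_force: [-2.5, -0.3, 1.1]
```

In contact. Release and rise.

```bash
python3 -m pendant '[[[0,0,0],[0,0,0]],[[0,0,0],[0,0,0]],[[0,0,0],[0,0,0]],[[0,0,0],[0,0,0]],[[0,0,0],[0,0,0]],[[0,0,0],[0,0,0]]]' 0.75
python3 -m pendant '[[[0,0,-5],[0,0,0]],[[0,0,-20],[0,0,0]],[[0,0,-45],[0,0,0]],[[0,0,-75],[0,0,0]],[[0,0,-115],[0,0,0]],[[0,0,-150],[0,0,0]],[[0,0,-150],[0,0,0]],[[0,0,-150],[0,0,0]]]'
python3 - <<'E'
from station import r
import cv2
cv2.imwrite("pics/t4.png",r.capture("wrist")["frame"][:,:,::-1])
E
```

```text
time_s: 30.05
tcp_pos: [0.516, 0.3641, 0.0897]
ee_rot: [[0.989, 0.148, -0.0], [0.148, -0.989, 0.002], [0.0, -0.002, -1.0]]
wrist_force: [0.1, -0.3, -0.4]
gripper_width: 0.749
gripper_force: 0.0
time_s: 30.85
tcp_pos: [0.5159, 0.3638, 0.241]
ee_rot: [[0.989, 0.148, 0.001], [0.148, -0.989, 0.005], [0.002, -0.004, -1.0]]
wrist_force: [-0.8, -0.4, -0.8]
gripper_width: 0.749
gripper_force: 0.0
```

View pics/t4.png

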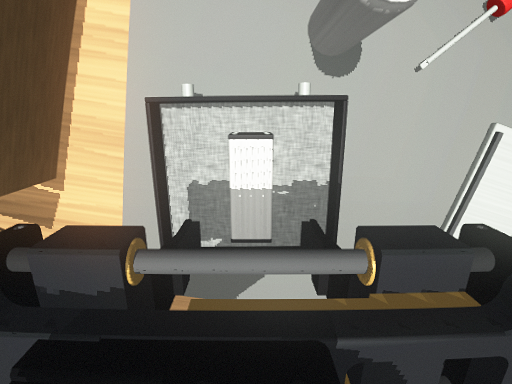

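The module lies flat in the middle of the case (columns 229–273), and the gripper is clear.

```bash
python3 -c "
from station import r
print(r.finish_job())"
```

```text
the job is handed in; nothing more can be done
None
```

I handed the job in at about 31 s: the left-bay module (loose core, balance shift about 0.19 N·m) lies flat in the grey tote, and the right-bay module (sound, no measurable shift) lies flat in the black case; the hand-in call returned no verdict.

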